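Unlock the test box and hold its spring dial at the third click

ROBOT

A 6-joint arm with a two-finger parallel gripper is mounted at the origin on a cart in front of the work surface, level with it; the furniture and walls round the work are solid. World frame = base frame: x ahead of the robot, y to its left, z up, the work surface at z = 0. Lengths are in m, angles in rad, forces in N, time in s.
With the tool pointing down it reaches from about 0.35 to 0.975 m from the base axis. Payload 4.9 kg.
Tool frame: the origin (TCP) lies at the very end of the fingers, on their centre line; the grasp point (between the pads) lies 19 mm behind it; x points along the fingers, z is the direction in which the jaws open and shut, and the axes are right-handed (so a half turn about x gives the same grasp; the last joint's range is limited). The gripper opens to 85 mm and grips with 20 to 120 N. Pads are 22 mm wide; open, the fingers measure 114 mm over their backs; the gripper's body (76 mm by 85 mm) begins 54 mm behind the grasp point. The pads swing forward as they close: fully open they stand 13 mm farther back than shut.
Start: joints at [-1.46, 0.053, 1.613, -0, 1.476, -0.119], TCP at [0.142, -0.609, 0.231] pointing down, gripper open.
Joint ranges: [-3.01, 3.01], [-1.01, 2.22], [0.06, 2.58], [-1.02, 4.17], [0.09, 2.62], [-3.14, 3.14]. Speed limits (rad/s): [2.57, 2.57, 3.14, 3.14, 3.14, 3.14].

INTERFACE

Orientations are given as a unit quaternion [w, x, y, z].
In Python, from plant import manip, vision, job gives the robot as it stands.
- The arm moves only by the tool servo_tool, never from a script. Its arguments are lists of equal length, an entry for each row: "twist": the turn, a rotation vector about the world's x, y, z in rad, a list of three; "xyz": the shift along the world's x, y, z in cm, a list of three; "fingers": the opening, from 0 (shut) to 1 (fully open). In form: {"twist": [[wx, wy, wz], ...], "xyz": [[x, y, z], ...], "fingers": [fingers, ...]}. A call has 1 to 8 rows; each row shifts and turns the commanded pose from where the row before left it; what a row does not reach is not made up. A row lasts 1/8 s, in which the tool goes at most 62.5 mm and 10.7 degrees, less where a joint would pass 70% of its speed; a pose out of reach is approached as far as the arm can. A call with a gripper value outside its range is refused whole. The fingers move at their own pace and stop on an object; the grip force is fixed at half the most. Time passes only in rows, so rows that do not move let the fingers close. It gives the time, the measured TCP pose, the force and the opening at its end, in the units of the state.
- manip.state(): the state, without advancing time (a new reading comes with each control period).
- vision.grab_frame(name): name is "scene" or "top" or "wrist"; returns the picture (384x512x3 uint8, red, green, blue); there is no depth.
- vision.get_calibration(name): a dict with "camera_matrix" (3x3 intrinsics, pixels), "k1" (the pictures are not rectified: a ray, as slopes to the right and down, at radius r is drawn at 1 + k1 r^2 times it, then the intrinsics apply), "origin" and "orientation" of the camera in the world; the wrist camera has in their place "mount" (4x4, takes a point from camera to tool coordinates, whose origin is the TCP and whose axes are the tool frame's). Camera axes: x right, y up, looking along -z (the intrinsics and any distortion apply to the point x, -y, -z); pixel columns grow to the right and rows downward; lengths in m; the calibration is good to about 2 mm. A picture is of the moment at which its call begins: read the wrist's pose just before it. get_calibration takes no time and is no camera call.
- job.job_done(): hands the job in, once; it reports no verdict.
Trained networks look in the newest picture that a camera, given by its name, has taken for a name from the list of things; names that differ only in an ending like _2 or _b are one class to them, and where a whole thing is asked for, a point or a joint stands for the part that bears it (a point fixed in the world has none). Each returns a list of dicts, best first, with "score" (0 to 1); they miss things now and then, are a little off and sometimes report something else, mostly with a low value. They report only what shows in the picture. A call takes as long as a camera call.
- vision.spot_in(camera, label): "extent" ([centre column, centre row, width, height] in pixels, round what is visible of it).
The state is a dict: "time": time; "joint_pos": joint angles; "joint_vel": joint speeds; "joint_efforts": joint torques, N m; "tool_pos": TCP position; "tool_rot": TCP orientation; "contact_force": force on the tool from outside, world axes, zero at the start; "ft_torque": the same for the moment, N m; "gripper_width": opening from 0.0 (shut) to 1.0 (fully open).
Only numpy, scipy, OpenCV 4.12 (cv2) and the standard library are available. Lean on these libraries where they do the work, as an engineer would, in place of code of your own. Each camera call takes 0.05 s, during which the arm holds its last target.

TASK

Check the weighing station with the blue test box: draw the yellow-headed lock pin up out of its dial and park it upright, hanging by its collar, in the open notch on the right side of the box, and let go of it. Then turn the spring-return dial clockwise by its red crank knob, past the first two clicks to the third (pointer on the red mark), and hold it there against the spring: finish while still holding the dial at the red mark. Do not shift the sample jar, the label roll or the blue marker.

Things in the scene. Friction and masses are not known exactly. Their poses are not given: they have to be found in the camera images.
- test_box: Fixed flat blue-and-grey box, 160 (x) by 170 (y) by 45 mm high, standing on the worktop. Origin: centre of its underside. Its -x side is the front, with the dial's white scale marks and one red one on the top near the front edge; its -y side is the right side, with the notched bracket. It stands turned a little to either side.
- dial_axis (a point): Point on the dial's vertical axis (the middle of the box), 75 mm above the worktop, level with the middle of the crank knob. The hub below it is 54 mm across and reaches 62 mm above the worktop.
- dial (a joint): Turn of the dial in rad: 0 at rest, growing clockwise seen from above. Clicks (detents) at 0.4, 0.8 and 1.2; 1.2 is the third, pointer on the red mark; stop at 1.45. A spring always returns it to 0 when let go, about 4 N at the crank knob at rest rising to about 7 N at the third click, with a further 2 N or so to get over each click. It is locked while the pin is in.
- crank_knob (a point): Middle of the upright red crank knob, a cylinder 18 mm across and 34 mm tall (56 to 90 mm above the worktop: its middle is 75 mm up), that spins freely on its crank arm, 55 mm from the dial axis. At rest the arm points 0.6 rad to the right of the box's front (-x); at the third click 0.6 rad to the left of it.
- pin_head (a point): Middle of the lock pin's upright yellow head, 20 mm across, 36 mm tall. Pin: from the tip a steel shaft 12 mm across and 33 mm long, a collar 28 mm across and 5 mm thick, then the head, its middle 56 mm above the tip, 23 mm above the collar's underside. z axis up the pin. At the start the collar lies on the dial's rear tab, the shaft down through it into the box; lifting it 35 mm frees it.
- bore (a point): Mouth of the vertical 14 mm bore in the box's top, 45 mm above the worktop, 45 mm behind the dial axis; the pin stands in it at the start.
- notch (a point): Middle of the parking notch, on the top face (45 mm above the worktop) of the 20 mm thick aluminium bracket on the box's right (-y) side. A slot 18 mm wide (box x) and 37 mm long (box y), open upward, downward and to the right; this point is 15 mm from its closed end, 22 mm from its open end. Parked, the collar lies on the bracket, the head's middle 23 mm above this point. Axes as the box's.
- jar: Loose sample jar with a blue body and white lid, 48 mm across, 66 mm tall, left of the box; leave alone. Origin: centre of its underside.
- label_roll: Loose roll of blank white labels, 69 mm across, 50 mm tall, in front of the box on the right; leave alone. Origin: centre of its underside.
- blue_marker: Loose marker pen, white with a blue cap, 131 mm long and 18 mm thick, lying in front of the box; leave alone. Origin: centre of its underside.

How it is judged:
On the way, in this order (a step that is already met when the one before it is completed fails the run):
1. the lock pin is drawn up out of its bore while the dial is at rest (z of pin_head in the frame of bore above 0.06 m and value of joint dial below 0.15 rad), for 0.1 s.
2. the pin hangs upright by its collar in the notch, let go, and the dial is still at rest (x of pin_head in the frame of notch between -0.007 and 0.007 m and y of pin_head in the frame of notch between -0.016 and 0.014 m and z of pin_head in the frame of notch between 0.018 and 0.028 m and angle between pin_head's own z axis and vertical below 0.2 rad and contact force between the fingers and lock_pin below 0.2 N and value of joint dial below 0.15 rad), for 0.2 s.
3. the dial is turned past the first two clicks to the third (value of joint dial between 1.05 and 1.35 rad), for 0.2 s.
At the end, for the whole second after the job is handed in: Fingers still hold the dial at rest within 0.15 rad of its third click (1.05 to 1.35 rad), pressing 1.5 N or more; the untouched lock pin hangs by its collar in the notch, tilted under 0.2 rad, head 23 mm (+-5) above the notch point, within 7 mm across and about 15 mm along the slot (all of step 3 and velocity of joint dial between -0.1 and 0.1 rad/s and contact force between the fingers and dial above 1.5 N and contact force between lock_pin and dial below 0.1 N and contact force between the fingers and lock_pin below 0.2 N and x of pin_head in the frame of notch between -0.007 and 0.007 m and y of pin_head in the frame of notch between -0.016 and 0.014 m and z of pin_head in the frame of notch between 0.018 and 0.028 m and angle between pin_head's own z axis and vertical below 0.2 rad); the arm keeps its last pose, push and grip.
It fails at once if the sample jar, label roll or blue marker is shifted by more than 20 mm (distance of any of jar, label_roll, blue_marker from where it was at the start of the episode above 0.02 m).
It also fails if it takes over 51 s, if anything falls off the work surface, if the arm or the gripper's body presses on something with over 40 N, if the wrist force passes 120 N, or if a joint passes its speed limit or range.

## Working session

There is one attempt and no reset: what is moved stays moved. The work goes in short steps, Python scripts to look and compute and a tool call to move; the robot and the scene stay as the last step left them, time stands still between calls to the robot, and variables do not carry over. Pictures are saved under pics/ and viewed, and the job is handed in when it is done.

Besides the shell and the picture viewer there is one more tool, called after ">>>" as name(argument=value, ...) on one line, values as JSON. servo_tool: Moves the arm, as the interface text tells. Its arguments: {"type":"object","properties":{"twist":{"type":"array","items":{"type":"array","items":{"type":"number"}}},"xyz":{"type":"array","items":{"type":"array","items":{"type":"number"}}},"fingers":{"type":"array","items":{"type":"number"}}},"required":["twist","xyz","fingers"]}

```bash
mkdir -p pics; ls; cat > h.py <<'E'
import numpy as np, cv2
from plant import manip, vision, job
from scipy.spatial.transform import Rotation as R
def rot(q): return R.from_quat([q[1],q[2],q[3],q[0]]).as_matrix()
def cam(name,st=None):
    c=vision.get_calibration(name); K=np.array(c["camera_matrix"]);k1=c["k1"]
    if "mount" in c:
        st=st or manip.state(); M=np.array(c["mount"]); T=np.eye(4);T[:3,:3]=rot(st["tool_rot"]);T[:3,3]=st["tool_pos"]
        T=T@M; return K,k1,T[:3,3],T[:3,:3]
    q=c["orientation"]; q=np.array(q)
    return K,k1,np.array(c["origin"]),(rot(q) if q.size==4 else q)
def proj(C,P):
    K,k1,o,Rm=C; p=(np.atleast_2d(P)-o)@Rm; s=np.c_[p[:,0]/-p[:,2],-p[:,1]/-p[:,2]]
    r2=(s**2).sum(1,keepdims=True); s=s*(1+k1*r2); return s@K[:2,:2].T+K[:2,2]
def unproj(C,uv,z):
    K,k1,o,Rm=C; d=(np.atleast_2d(uv)-K[:2,2])@np.linalg.inv(K[:2,:2]).T; s=d.copy()
    for _ in range(20): s=d/(1+k1*(s**2).sum(1,keepdims=True))
    r=np.c_[s[:,0],-s[:,1],-np.ones(len(s))]@Rm.T
    return o+r*((z-o[2])/r[:,2])[:,None]
def save(img,n): cv2.imwrite("pics/"+n,img[:,:,::-1])
E
python3 - <<'E'
from h import *
print(manip.state())
for n in["scene","top","wrist"]:
    im=vision.grab_frame(n); save(im,n+"0.png"); print(n,vision.get_calibration(n))
    if n!="wrist":
        for l in["test_box","crank_knob","pin_head","jar","label_roll","blue_marker","dial"]:
            print(l,[(np.round(d["extent"],1).tolist(),round(d["score"],2)) for d in vision.spot_in(n,l)[:2]])
E
```

```text
pics
{'time': 0.0, 'joint_pos': array([-1.45999075e+00,  5.33574510e-02,  1.61429128e+00,  3.03179474e-05,
        1.47595426e+00, -1.18982391e-01]), 'joint_vel': array([-3.43171232e-04,  7.34832170e-04, -4.50311526e-05,  5.82263418e-04,
       -6.70727712e-04,  1.73795037e-03]), 'joint_efforts': array([ 7.23833764e-04, -3.93682694e+01, -3.70170772e+01, -5.08191386e-05,
        6.98800446e-03, -5.40031678e-06]), 'tool_pos': array([ 0.14230858, -0.6079584 ,  0.23006425]), 'tool_rot': array([ 0.55353029,  0.43989551,  0.55451619, -0.43887122]), 'contact_force': array([-0.14027291, -0.7255994 , -0.40738271]), 'ft_torque': array([-0.01642404, -0.00025119,  0.00304737]), 'gripper_width': 0.9998813981175056}
scene {'camera_matrix': array([[458.1902666 ,   0.        , 258.77132611],
       [  0.        , 458.1902666 , 190.9950041 ],
       [  0.        ,   0.        ,   1.        ]]), 'k1': -0.12446292104566976, 'origin': array([-0.14561522,  0.53391468,  0.53192522]), 'orientation': array([-0.37352239, -0.22505533,  0.45620817,  0.77569661])}
test_box [([288.4, 196.9, 104.4, 65.1], 0.74)]

[... 861 characters left out ...]
3)]
label_roll [([373.1, 243.8, 33.6, 30.4], 0.59)]
blue_marker [([284.5, 236.9, 53.6, 11.9], 0.59)]
dial [([312.0, 190.0, 25.6, 37.2], 0.68)]
wrist {'camera_matrix': array([[328.71998269,   0.        , 259.37708441],
       [  0.        , 328.71998269, 186.42761254],
       [  0.        ,   0.        ,   1.        ]]), 'k1': -0.03097341227438397, 'mount': array([[ 4.79828267e-04,  2.71357022e-01, -9.62478642e-01,
        -1.42035567e-01],
       [-6.48438345e-04,  9.62478635e-01,  2.71356697e-01,
         6.84998352e-02],
       [ 9.99999675e-01,  4.93903444e-04,  6.37782754e-04,
         3.80250572e-05],
       [ 0.00000000e+00,  0.00000000e+00,  0.00000000e+00,
         1.00000000e+00]])}
```

```bash
python3 - <<'E'
import cv2
a=cv2.imread("pics/top0.png")[130:280,220:420]; cv2.imwrite("pics/top0c.png",cv2.resize(a,None,fx=4,fy=4,interpolation=cv2.INTER_CUBIC))
a=cv2.imread("pics/scene0.png")[140:270,210:400]; cv2.imwrite("pics/scene0c.png",cv2.resize(a,None,fx=4,fy=4,interpolation=cv2.INTER_CUBIC))
E
```

```text
(no output)
```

View pics/top0c.png

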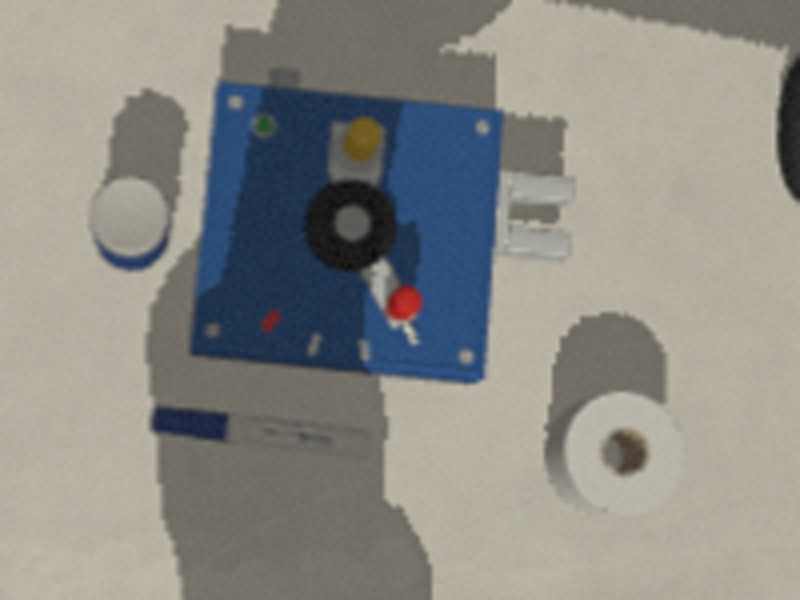

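View pics/scene0c.png

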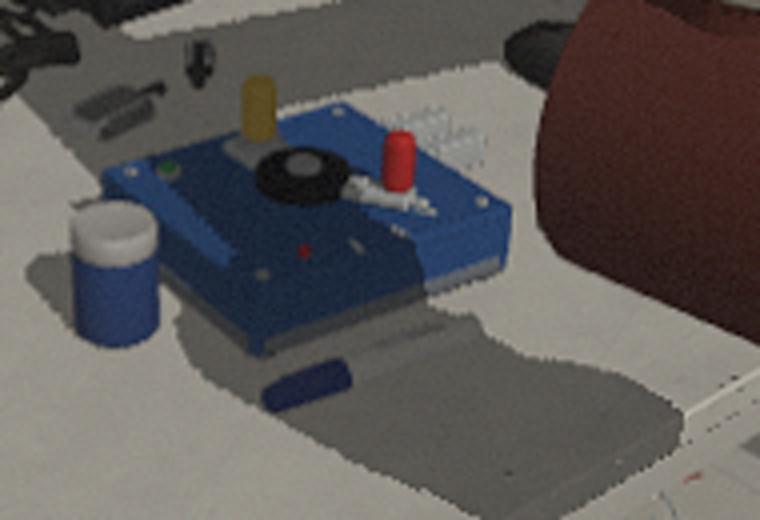

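View pics/top0.png

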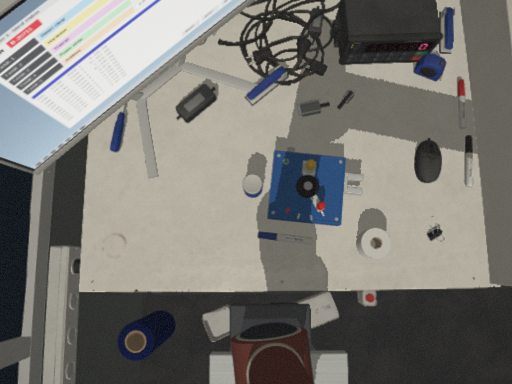

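```bash
python3 - <<'E'
from h import *
C=cam("top");S=cam("scene")
f=lambda u,v:(u/4+220-.375,v/4+130-.375)
g=lambda u,v:(u/4+210-.375,v/4+140-.375)
c=unproj(C,[f(220,85),f(502,112),f(485,380),f(192,355)],.045);print(c.round(4),c.mean(0))
for i in range(4): print(np.linalg.norm(c[i]-c[(i+1)%4]))
print("hub",unproj(C,[f(351,223)],.062),"knob",unproj(C,[f(405,302)],.09))
print("notch ends",unproj(C,[f(512,214),f(572,218),f(545,188),f(545,232)],.045))
# triangulate tops: pin top, knob top
def tri(a,b):
    def ray(C,uv):
        p=unproj(C,[uv],0)[0]; d=p-C[2]; return C[2],d/np.linalg.norm(d)
    o1,d1=ray(C,a);o2,d2=ray(S,b); t=np.linalg.lstsq(np.c_[d1,-d2],o2-o1,rcond=None)[0]
    p,q=o1+t[0]*d1,o2+t[1]*d2; return ((p+q)/2).round(4),np.linalg.norm(p-q).round(4)
print("pin top",tri(f(363,138),g(259,81)));print("knob top",tri(f(405,302),g(399,136)))
print("hub",tri(f(351,223),g(304,165)))
a=[-.5]
E
```

```text
[[ 0.6182  0.0018  0.045 ]
 [ 0.6007 -0.1644  0.045 ]
 [ 0.4426 -0.1478  0.045 ]
 [ 0.4584  0.0201  0.045 ]] [ 0.52998354 -0.07257541  0.045     ]
0.16714208943349432
0.1590134073239707
0.16862678762671265
0.16085034525297734
hub [[ 0.53151112 -0.07117581  0.062     ]] knob [[ 0.48190177 -0.09621577  0.09      ]]
notch ends [[ 0.53940052 -0.16755662  0.045     ]
 [ 0.53678054 -0.20268608  0.045     ]
 [ 0.55476904 -0.18767586  0.045     ]
 [ 0.52858603 -0.18642127  0.045     ]]
pin top (array([ 0.5739, -0.0751,  0.0931]), np.float64(0.0008))
knob top (array([ 0.4824, -0.0966,  0.0872]), np.float64(0.0002))
hub (array([ 0.5321, -0.072 ,  0.0575]), np.float64(0.0009))
```

```bash
python3 - <<'E'
from h import *
st=manip.state(); print(rot(st["tool_rot"]).round(3))
E
```

```text
[[ 0.     0.974  0.228]
 [-0.     0.228 -0.974]
 [-1.    -0.     0.   ]]
```

View pics/wrist0.png

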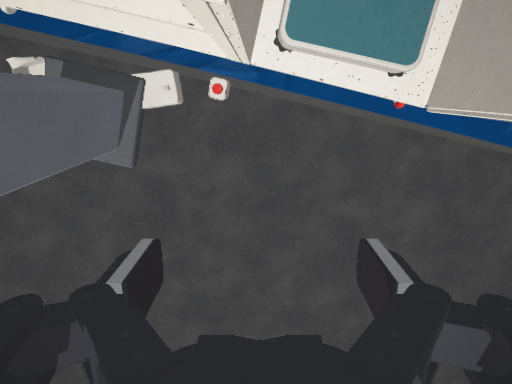

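>>> servo_tool(twist=[[0, 0, -0.042], [0, 0, -0.042], [0, 0, -0.042], [0, 0, -0.042], [0, 0, -0.042], [0, 0, -0.042], [0, 0, -0.042], [0, 0, -0.044]], xyz=[[3, 4, 0.4], [3, 4, 0.4], [3, 4, 0.4], [3, 4, 0.4], [3, 4, 0.4], [3, 4, 0.4], [3, 4, 0.4], [3, 4, 0.4]], fingers=[1, 1, 1, 1, 1, 1, 1, 1])

```text
time: 1.85
tool_pos: [0.3831, -0.2872, 0.2637]
tool_rot: [0.472, 0.527, 0.471, -0.527]
contact_force: [0.1, -1.2, 0.4]
gripper_width: 1.001
```

>>> servo_tool(twist=[[0, 0, 0], [0, 0, 0], [0, 0, 0], [0, 0, 0], [0, 0, 0]], xyz=[[3, 4, 0], [3, 4, 0], [3, 4, 0], [3, 4, 0], [0, 0, 0]], fingers=[1, 1, 1, 1, 1])

```text
time: 2.48
tool_pos: [0.5035, -0.1261, 0.2633]
tool_rot: [0.473, 0.525, 0.474, -0.525]
contact_force: [0.7, -1.3, -0.3]
gripper_width: 0.999
```

```bash
python3 - <<'E'
from h import *
st=manip.state(); print(st["time"],st["tool_pos"],st["contact_force"],np.abs(st["joint_vel"]).max()); print(rot(st["tool_rot"]).round(3))
im=vision.grab_frame("wrist"); save(im,"w1.png")
print(vision.spot_in("wrist","pin_head"),vision.spot_in("wrist","crank_knob"))
C=cam("wrist",st)
import math
y=-.108;ex=np.array([math.cos(y),math.sin(y),0]);ey=np.array([-math.sin(y),math.cos(y),0])
a=np.array([.5318,-.0718,0])
P=[a+sx*.08*ex+sy*.085*ey+[0,0,.045] for sx,sy in[(1,1),(1,-1),(-1,-1),(-1,1)]]+[a+[0,0,.062],a+.045*ex+[0,0,.093],[.4821,-.0964,.09]]
P+=[[.5385,-.1825,.045]]
p=proj(C,P);print(p.round(1)); big=cv2.resize(im,None,fx=1.5,fy=1.5)
for q in p: cv2.circle(big,tuple(int(t*1.5) for t in q),3,(0,255,0),1)
save(big,"w1b.png")
E
```

```text
2.475 [ 0.50352912 -0.12608735  0.26329384] [ 0.6921492  -1.30677648 -0.31325409] 0.05896394616205426
[[ 0.     0.995 -0.103]
 [ 0.    -0.103 -0.995]
 [-1.    -0.    -0.   ]]
[{'extent': [200.8, 95.9, 24.0, 25.4], 'score': 0.78}, {'extent': [225.4, 127.4, 201.5, 160.4], 'score': 0.24}] [{'extent': [230.9, 184.1, 18.6, 22.4], 'score': 0.88}]
[[123.1  60.3]
 [287.1  60.3]
 [283.5 207. ]
 [137.4 206.3]
 [205.1 139.6]
 [197.8  95.2]
 [232.2 190.2]
 [308.2 120.7]]
```

View pics/w1b.png

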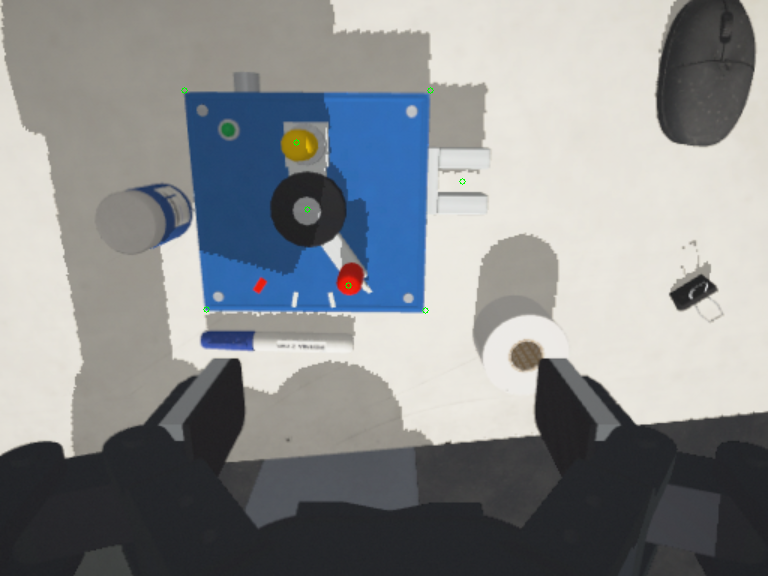

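>>> servo_tool(twist=[[0, 0, 0], [0, 0, 0], [0, 0, 0], [0, 0, 0]], xyz=[[2.5, 1.6, -3], [2.5, 1.6, -3], [2.3, 1.7, -3], [0, 0, 0]], fingers=[0.7, 0.7, 0.7, 0.7])

```text
time: 3.12
tool_pos: [0.5737, -0.0797, 0.1699]
tool_rot: [-0.47, -0.525, -0.474, 0.528]
contact_force: [-0.7, -0.4, 0.2]
gripper_width: 0.699
```

```bash
cat > look.py <<'E'
from h import *
import sys,math
n=sys.argv[1]; P=[[float(t) for t in a.split(",")] for a in sys.argv[2:]]
st=manip.state(); print(st["time"],st["tool_pos"].round(4),st["contact_force"].round(1),st["gripper_width"])
im=vision.grab_frame("wrist"); C=cam("wrist",st); big=cv2.resize(im,None,fx=1.5,fy=1.5)
if P:
    p=proj(C,P);print(p.round(1))
    for q in p: cv2.circle(big,tuple(int(t*1.5) for t in q),3,(0,255,0),1)
save(big,n)
for l in["pin_head","crank_knob"]: print([(np.round(d["extent"],1).tolist(),round(d["score"],2)) for d in vision.spot_in("wrist",l)[:2]])
E
python3 look.py w2.png .5765,-.0767,.093 .5318,-.0718,.062 .4825,-.097,.09 .5385,-.1815,.045
```

```text
3.125 [ 0.5737 -0.0797  0.1699] [-0.7 -0.4  0.2] 0.6989689539824663
[[254.8 191.8]
 [255.6 232.9]
 [294.1 301.9]
 [381.6 204.7]]
[([252.4, 184.2, 34.1, 39.9], 0.73)]
[([291.4, 287.8, 24.7, 29.3], 0.9)]
```

View pics/w2.png

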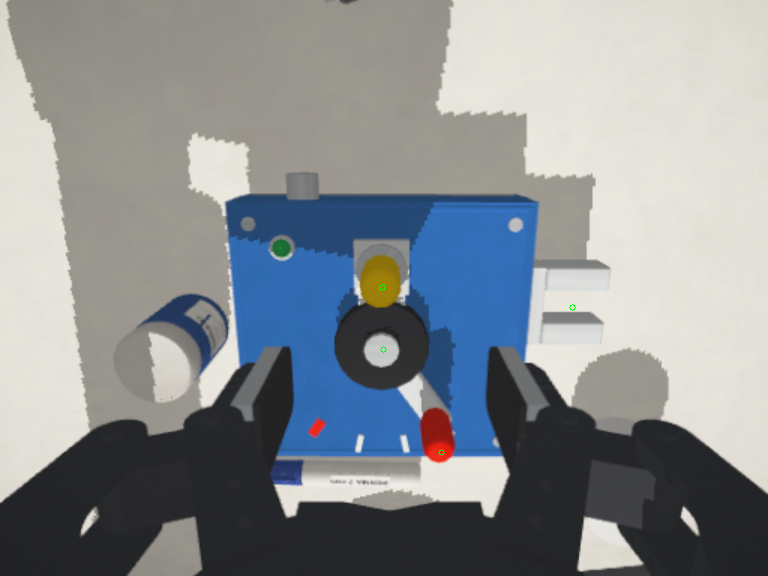

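>>> servo_tool(twist=[[0, 0, 0], [0, 0, 0], [0, 0, 0], [0, 0, 0]], xyz=[[0.15, 0.2, -3], [0.1, 0.1, -2], [0, 0, 0], [0, 0, 0]], fingers=[0.6, 0.6, 0.6, 0.6])

```text
time: 3.78
tool_pos: [0.5783, -0.077, 0.1244]
tool_rot: [0.473, 0.527, 0.472, -0.526]
contact_force: [0.5, -0.1, 0.5]
gripper_width: 0.599
```

```bash
python3 look.py w3.png .5768,-.0760,.093 .5318,-.0718,.062
```

```text
3.775 [ 0.5783 -0.077   0.1244] [ 0.5 -0.1  0.5] 0.598714903999979
[[257.9 222.6]
 [259.2 266.4]]
[([257.4, 209.1, 36.7, 51.0], 0.73)]
[([300.9, 319.3, 30.1, 28.4], 0.57), ([270.1, 259.6, 94.0, 156.9], 0.38)]
```

View pics/w3.png

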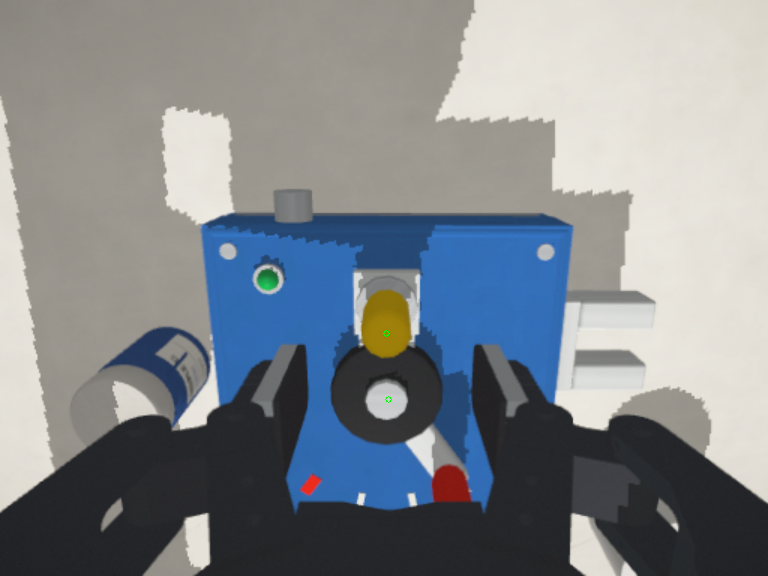

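>>> servo_tool(twist=[[0, 0, 0], [0, 0, 0], [0, 0, 0], [0, 0, 0], [0, 0, 0]], xyz=[[-0.1, 0.1, -2.3], [0, 0, -2.3], [0, 0, -1.7], [0, 0, 0], [0, 0, 0]], fingers=[0.6, 0.6, 0.6, 0.6, 0.6])

```text
time: 4.55
tool_pos: [0.5776, -0.0757, 0.0613]
tool_rot: [0.473, 0.527, 0.472, -0.526]
contact_force: [-0.4, -0.2, 0.3]
gripper_width: 0.603
```

>>> servo_tool(twist=[[0, 0, 0], [0, 0, 0], [0, 0, 0], [0, 0, 0], [0, 0, 0], [0, 0, 0]], xyz=[[0, 0, 0], [0, 0, 0], [0, 0, 0], [0, 0, 0], [0, 0, 0], [0, 0, 0]], fingers=[0.15, 0.15, 0.15, 0.15, 0.15, 0.15])

```text
time: 5.3
tool_pos: [0.5777, -0.0757, 0.0615]
tool_rot: [0.473, 0.527, 0.472, -0.526]
contact_force: [-0.9, 0.6, 5.3]
gripper_width: 0.216
```

>>> servo_tool(twist=[[0, 0, 0], [0, 0, 0], [0, 0, 0], [0, 0, 0], [0, 0, 0], [0, 0, 0]], xyz=[[0, 0, 0.5], [0, 0, 1], [0, 0, 1.5], [0, 0, 1.5], [0, 0, 1.5], [0, 0, 0]], fingers=[0.1, 0.1, 0.1, 0.1, 0.1, 0.1])

```text
time: 6.05
tool_pos: [0.578, -0.0758, 0.1226]
tool_rot: [0.473, 0.527, 0.471, -0.526]
contact_force: [0.0, 0.0, -0.4]
gripper_width: 0.214
```

```bash
python3 look.py w4.png .5395,-.1795,.045;python3 - <<'E'
from h import *
im=vision.grab_frame("scene"); save(cv2.resize(im[120:280,200:420],None,fx=3.5,fy=3.5,interpolation=cv2.INTER_CUBIC),"s4.png")
E
```

```text
6.05 [ 0.578  -0.0758  0.1226] [ 0.   0.  -0.4] 0.21366696226343113
[[406.8 231.3]]
[([260.1, 256.8, 43.7, 91.0], 0.78), ([398.4, 337.2, 9.9, 11.4], 0.6)]
[]
```

View pics/w4.png

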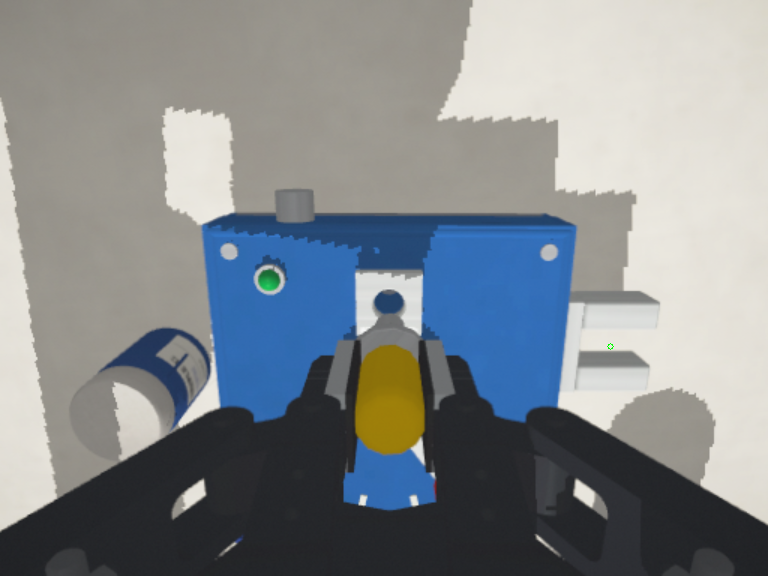

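View pics/s4.png

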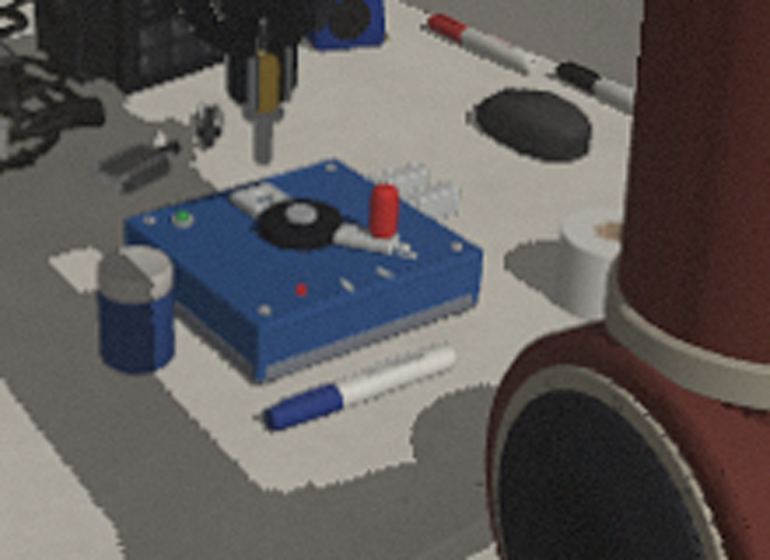

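>>> servo_tool(twist=[[0, 0, 0], [0, 0, 0], [0, 0, 0], [0, 0, 0], [0, 0, 0], [0, 0, 0]], xyz=[[-0.8, -2.3, 0], [-1, -3, 0], [-1, -3, 0], [-0.9, -2, 0], [0, 0, 0], [0, 0, 0]], fingers=[0.1, 0.1, 0.1, 0.1, 0.1, 0.1])

```text
time: 7.0
tool_pos: [0.5397, -0.178, 0.1197]
tool_rot: [0.472, 0.526, 0.473, -0.526]
contact_force: [0.1, -0.1, -0.7]
gripper_width: 0.209
```

```bash
python3 look.py w5.png .540,-.179,.045
```

```text
7.0 [ 0.5397 -0.178   0.1197] [ 0.1 -0.1 -0.7] 0.20929366482349473
[[260.9 196.1]]
[([259.3, 255.9, 44.2, 91.9], 0.95), ([148.8, 204.7, 291.0, 229.8], 0.6)]
[]
```

View pics/w5.png

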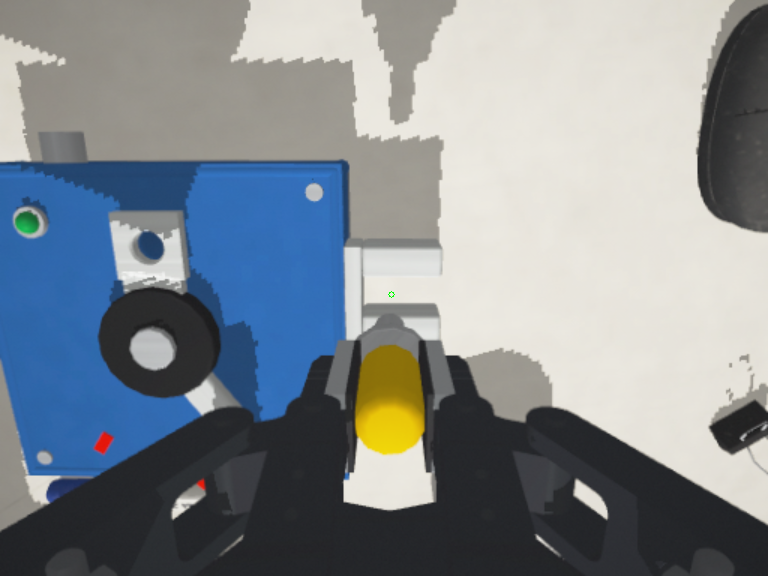

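```bash
python3 - <<'E'
from h import *
C=cam("wrist")
t=manip.state()["tool_pos"];print(t)
for dx in(-.001,0,.001):
  for z in(.075,.077,.079): print(dx,z,(1.5*proj(C,[[t[0]+dx+.006,t[1],z],[t[0]+dx+.014,t[1],z+.033],[t[0]+dx-.01,t[1],z+.074]])).round(1).tolist())
for z in(.045,): print(1.5*unproj(C,[[394.6/1.5,293/1.5]],z),unproj(C,[[394.6/1.5,293/1.5],[402/1.5,274/1.5],[402/1.5,312/1.5]],z))
E
```

```text
[ 0.54006036 -0.17773654  0.12010912]
-0.001 0.075 [[387.7, 305.5], [384.7, 314.8], [393.2, 452.0]]
-0.001 0.077 [[387.7, 307.1], [384.7, 316.9], [393.3, 456.6]]
-0.001 0.079 [[387.7, 308.8], [384.6, 319.0], [393.3, 461.3]]
0 0.075 [[387.5, 303.1], [384.4, 312.0], [392.8, 448.7]]
0 0.077 [[387.4, 304.7], [384.4, 314.0], [392.9, 453.3]]
0 0.079 [[387.4, 306.4], [384.3, 316.1], [392.9, 458.0]]
0.001 0.075 [[387.2, 300.8], [384.1, 309.1], [392.4, 445.5]]
0.001 0.077 [[387.2, 302.4], [384.0, 311.2], [392.5, 450.0]]
0.001 0.079 [[387.1, 304.0], [383.9, 313.2], [392.5, 454.7]]
[[ 0.81095278 -0.27050027  0.0675    ]] [[ 0.54063519 -0.18033351  0.045     ]
 [ 0.54929798 -0.1846376   0.045     ]
 [ 0.53103827 -0.18279464  0.045     ]]
```

>>> servo_tool(twist=[[0, 0, 0], [0, 0, 0], [0, 0, 0], [0, 0, 0]], xyz=[[0.1, -0.2, -1.2], [0, 0, -1], [0, 0, 0], [0, 0, 0]], fingers=[0.1, 0.1, 0.1, 0.1])

```text
time: 7.65
tool_pos: [0.5408, -0.1805, 0.0981]
tool_rot: [-0.472, -0.526, -0.472, 0.526]
contact_force: [0.8, 0.3, -0.3]
gripper_width: 0.21
```

```bash
python3 - <<'E'
from h import *
st=manip.state(); print(st["time"],st["tool_pos"],st["contact_force"])
im=vision.grab_frame("wrist"); C=cam("wrist",st)
p=proj(C,[[.5406,-.1803,.045]])[0];print(p)
cv2.circle(im,tuple(int(t) for t in p),2,(0,255,0),1)
save(cv2.resize(im[120:320,160:360],None,fx=3,fy=3,interpolation=cv2.INTER_CUBIC),"w6.png")
E
```

```text
7.65 [ 0.54081333 -0.18048182  0.09808519] [ 0.83878166  0.3362786  -0.27305437]
[259.12376403 207.4194435 ]
```

View pics/w6.png

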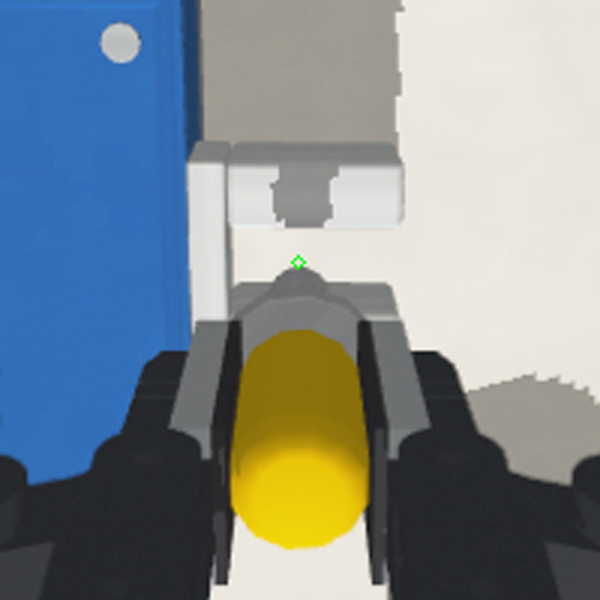

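```bash
python3 - <<'E'
from h import *
from scipy.optimize import least_squares
st=manip.state();C=cam("wrist",st);t=st["tool_pos"]
a=np.linspace(0,2*np.pi,73)
def ring(r,h,dx,z,th):
    # pin frame tilt about y: axis leaning
    ax=np.array([np.sin(th),0,np.cos(th)]);u=np.array([np.cos(th),0,-np.sin(th)]);v=np.array([0,1,0])
    b=np.array([t[0]+dx,t[1],z])
    return proj(C,b+h*ax+r*(np.cos(a)[:,None]*u+np.sin(a)[:,None]*v))[:,1]
def pred(p):
    dx,z,th=p
    return np.array([ring(.006,0,dx,z,th).min(),ring(.014,.033,dx,z,th).min(),max(ring(.010,.074,dx,z,th).max(),0)])
obs=np.array([120+267/3,120+295/3,120+548/3])
for o in(obs,obs+[0,1,0],obs+[0,-1,0],obs+[0,0,-2]):
    print(least_squares(lambda p:(pred(p)-o),[0,.054,0],x_scale=[.001,.001,.01]).x)
print(pred([-.001,.055,0]),obs)
print("th=0 fit",least_squares(lambda p:(pred([p[0],p[1],0])-obs),[0,.054],x_scale=[.001,.001]))
E
```

```text
[-0.01023296  0.03691957 -0.04697933]
[-0.0114191   0.03348249 -0.06690982]
[-0.00906277  0.04030088 -0.02781389]
[-0.01155909  0.03320831 -0.05031059]
[204.52737621 210.86279962 303.8884183 ] [209.         218.33333333 302.66666667]
th=0 fit      message: `ftol` termination condition is satisfied.
     success: True
      status: 2
         fun: [ 1.252e+00 -1.135e+00  6.969e-02]
           x: [-8.997e-03  4.302e-02]
        cost: 1.4302604517504467
         jac: [[-1.470e+03  5.348e+02]
               [-1.743e+03  6.761e+02]
               [-1.962e+03  1.397e+03]]
        grad: [ 5.430e-06  1.391e-06]
  optimality: 5.429595019221332e-06
 active_mask: [ 0.000e+00  0.000e+00]
        nfev: 5
        njev: 5
```

```bash
python3 - <<'E'
from h import *
S=cam("scene")
for x in(.573,.577,.581):
  for z in(.06,.07,.08,.11,.15): print(x,z,((proj(S,[[x,-.0758,z]])[0]-[200,120])*3.5).round(0))
im=vision.grab_frame("scene"); save(cv2.resize(im[120:250,240:400],None,fx=4.5,fy=4.5,interpolation=cv2.INTER_CUBIC),"s6.png")
E
```

```text
0.573 0.06 [262. 186.]
0.573 0.07 [262. 172.]
0.573 0.08 [263. 158.]
0.573 0.11 [263. 116.]
0.573 0.15 [263.  58.]
0.577 0.06 [258. 183.]
0.577 0.07 [258. 170.]
0.577 0.08 [259. 156.]
0.577 0.11 [259. 114.]
0.577 0.15 [259.  56.]
0.581 0.06 [254. 181.]
0.581 0.07 [255. 168.]
0.581 0.08 [255. 154.]
0.581 0.11 [255. 112.]
0.581 0.15 [255.  54.]
```

View pics/s6.png

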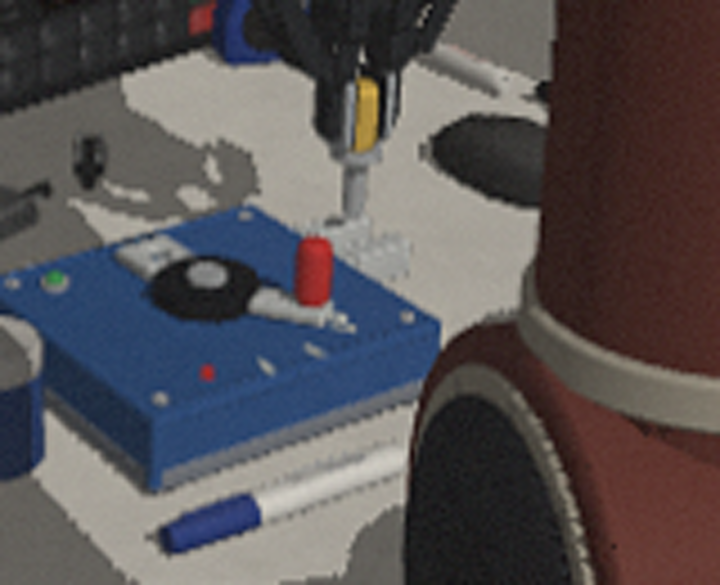

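```bash
python3 - <<'E'
from h import *
from scipy.optimize import least_squares
st=manip.state();C=cam("wrist",st);S=cam("scene");t=st["tool_pos"];print(t)
a=np.linspace(0,2*np.pi,73)
def ring(cam_,r,h,p):
    b=p[:3];ax=np.array([p[3],p[4],1]);ax/=np.linalg.norm(ax);u=np.cross([0,1,0],ax);u/=np.linalg.norm(u);v=np.cross(ax,u)
    return proj(cam_,b+h*ax+r*(np.cos(a)[:,None]*u+np.sin(a)[:,None]*v))
W=lambda x,y:(160+x/3,120+y/3); Q=lambda x,y:(240+x/4.5,120+y/4.5)
def pred(p):
    r1=ring(C,.006,0,p);r2=ring(C,.014,.033,p);r3=ring(C,.010,.074,p)
    s1=ring(S,.006,0,p);s2=ring(S,.014,.033,p);s3=ring(S,.014,.038,p);s4=ring(S,.006,.028,p)
    return np.array([r1[:,1].min(),r1[:,0].mean(),r2[:,1].min(),r3[:,1].max(),r3[:,0].mean(),
      s1[:,1].max(),s1[:,0].mean(),s4[:,0].mean(),(s2[:,0].min()+s2[:,0].max())/2, s2[:,1].max()])
obs=np.array([W(0,267)[1],W(299,0)[0],W(0,295)[1],W(0,548)[1],W(300,0)[0],Q(0,222)[1],Q(353,0)[0],Q(356,0)[0],Q(363,0)[0],Q(0,168)[1]])
r=least_squares(lambda p:pred(p)-obs,[t[0],t[1],.055,0,0],x_scale=[.001,.001,.001,.01,.01])
print(r.x.round(4),r.fun.round(1))
# calibration check in scene : knob & hub
print((proj(S,[[.4825,-.0968,.09],[.4825,-.0968,.056],[.5318,-.0718,.062],[.5406,-.1803,.045]])-[240,120])*4.5)
E
```

```text
[ 0.54111353 -0.18067813  0.09867056]
[ 0.535  -0.1803  0.0519  0.0388 -0.0054] [ 1.6  0.1 -3.   1.4  0.1  0.9  0.4  0.  -1.4  1.4]
[[312.76776791 235.82662815]
 [309.67006571 298.28104911]
 [204.63344175 266.16394494]
 [346.60371199 229.43236874]]
```

>>> servo_tool(twist=[[0, 0, 0], [0, 0, 0], [0, 0, 0], [0, 0, 0]], xyz=[[0.4, 0, 0], [0, 0, -0.4], [0, 0, 0], [0, 0, 0]], fingers=[0.1, 0.1, 0.1, 0.1])

```text
time: 8.25
tool_pos: [0.5447, -0.1805, 0.0941]
tool_rot: [-0.472, -0.526, -0.472, 0.526]
contact_force: [0.0, -0.2, -0.5]
gripper_width: 0.214
```

```bash
python3 - <<'E'
from h import *
st=manip.state(); print(st["time"],st["tool_pos"],st["contact_force"])
im=vision.grab_frame("wrist"); C=cam("wrist",st)
save(cv2.resize(im[120:320,160:360],None,fx=3,fy=3,interpolation=cv2.INTER_CUBIC),"w7.png")
im=vision.grab_frame("scene"); save(cv2.resize(im[130:210,270:350],None,fx=7,fy=7,interpolation=cv2.INTER_CUBIC),"s7.png")
E
```

```text
8.25 [ 0.54474872 -0.18049366  0.0941132 ] [ 0.00947987 -0.16927921 -0.52108424]
```

View pics/w7.png

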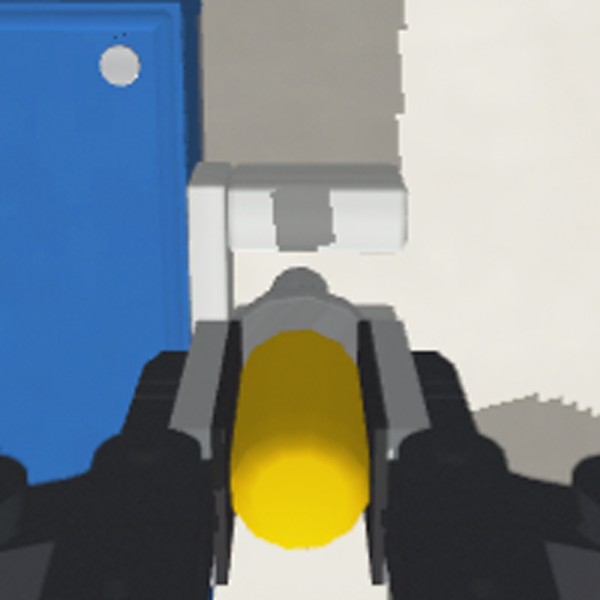

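View pics/s7.png

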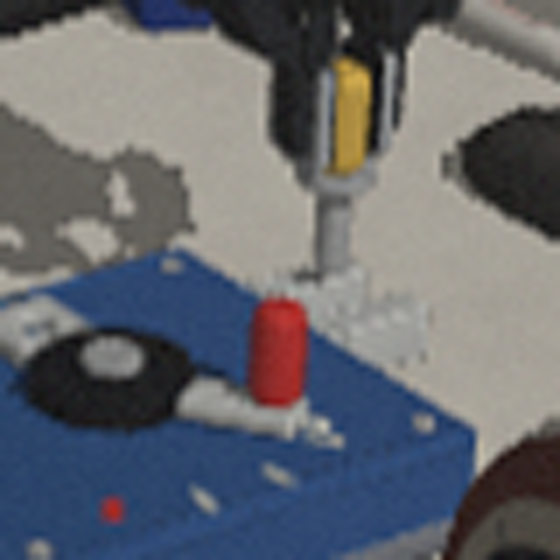

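>>> servo_tool(twist=[[0, 0, 0], [0, 0, 0], [0, 0, 0], [0, 0, 0], [0, 0, 0]], xyz=[[0, 0, -0.5], [0, 0, -0.5], [0, 0, -0.8], [0, 0, -0.7], [0, 0, 0]], fingers=[0.1, 0.1, 0.1, 0.1, 0.1])

```text
time: 8.98
tool_pos: [0.5441, -0.1801, 0.0679]
tool_rot: [-0.471, -0.526, -0.473, 0.527]
contact_force: [-2.7, 0.8, -0.9]
gripper_width: 0.211
```

```bash
python3 - <<'E'
from h import *
st=manip.state(); print(st["time"],st["tool_pos"],st["contact_force"])
im=vision.grab_frame("wrist"); C=cam("wrist",st)
save(cv2.resize(im[120:320,160:360],None,fx=3,fy=3,interpolation=cv2.INTER_CUBIC),"w8.png")
im=vision.grab_frame("scene"); save(cv2.resize(im[130:210,270:350],None,fx=7,fy=7,interpolation=cv2.INTER_CUBIC),"s8.png")
E
```

```text
8.975 [ 0.54407825 -0.1801465   0.06786636] [-2.6740826   0.75415031 -0.9224333 ]
```

View pics/w8.png

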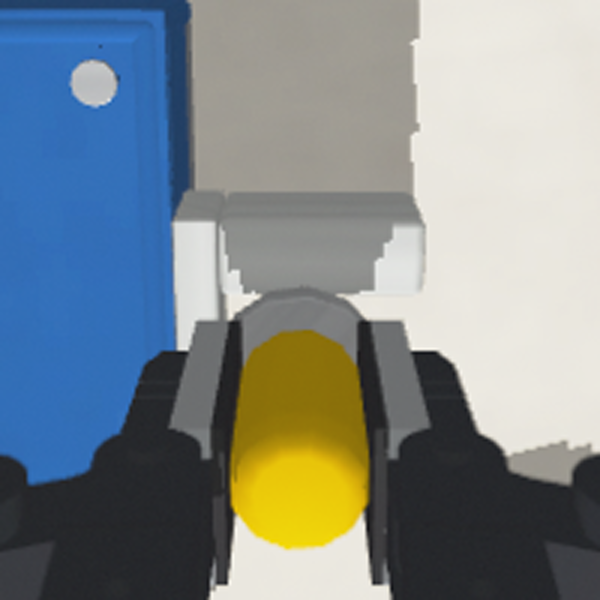

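View pics/s8.png

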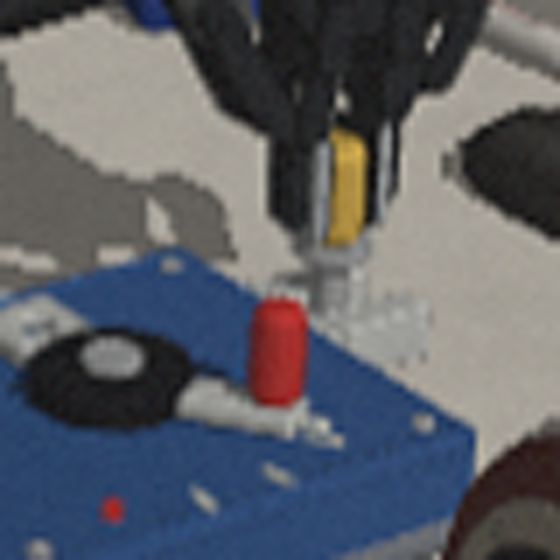

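>>> servo_tool(twist=[[0, 0, 0], [0, 0, 0], [0, 0, 0], [0, 0, 0]], xyz=[[-0.15, 0, -0.5], [0, 0, -0.4], [0, 0, -0.1], [0, 0, 0]], fingers=[0.1, 0.1, 0.1, 0.1])

```text
time: 9.57
tool_pos: [0.5437, -0.1807, 0.0594]
tool_rot: [0.472, 0.526, 0.472, -0.526]
contact_force: [-0.3, 0.2, -0.4]
gripper_width: 0.214
```

>>> servo_tool(twist=[[0, 0, 0], [0, 0, 0], [0, 0, 0], [0, 0, 0]], xyz=[[0, 0, -0.2], [0, 0, -0.15], [0, 0, -0.1], [0, 0, 0]], fingers=[0.1, 0.1, 0.1, 0.1])

```text
time: 10.07
tool_pos: [0.5434, -0.1805, 0.0547]
tool_rot: [0.472, 0.526, 0.472, -0.526]
contact_force: [-0.2, 1.0, -0.9]
gripper_width: 0.212
```

```bash
python3 - <<'E'
from h import *
st=manip.state(); print(st["time"],st["tool_pos"],st["contact_force"])
im=vision.grab_frame("wrist"); C=cam("wrist",st)
save(cv2.resize(im[120:320,160:360],None,fx=3,fy=3,interpolation=cv2.INTER_CUBIC),"w9.png")
im=vision.grab_frame("scene"); save(cv2.resize(im[130:210,270:350],None,fx=7,fy=7,interpolation=cv2.INTER_CUBIC),"s9.png")
E
```

```text
10.075 [ 0.54337271 -0.18053569  0.05470362] [-0.16269036  0.95292186 -0.94934118]
```

View pics/s9.png

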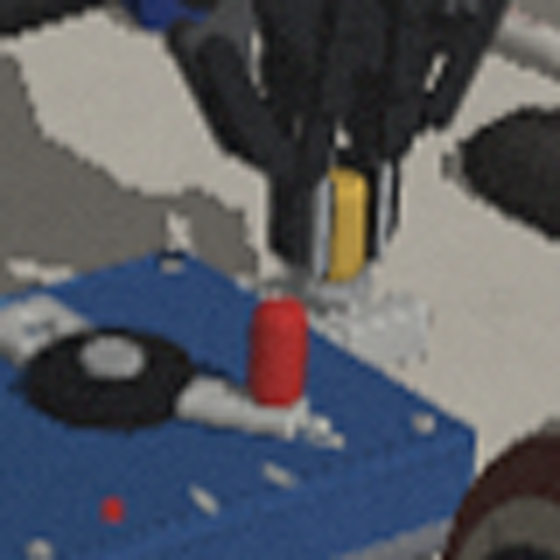

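View pics/w9.png

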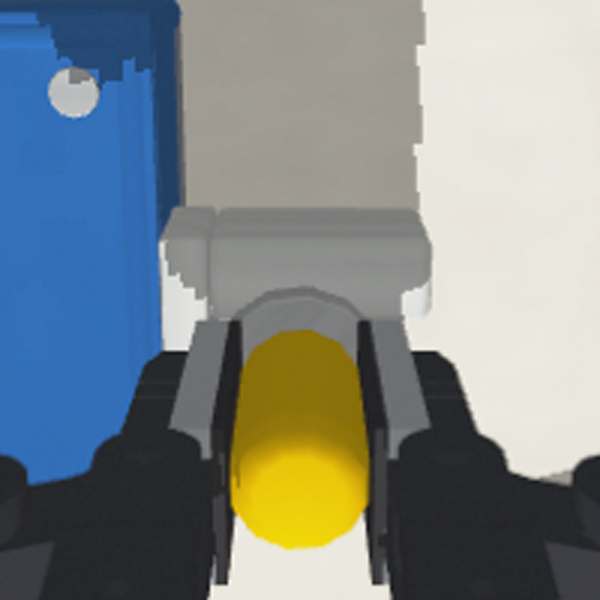

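>>> servo_tool(twist=[[0, 0, 0], [0, 0, 0], [0, 0, 0]], xyz=[[0, 0, -0.1], [0, 0, -0.1], [0, 0, 0]], fingers=[0.1, 0.1, 0.1])

```text
time: 10.55
tool_pos: [0.5435, -0.1806, 0.0535]
tool_rot: [-0.472, -0.526, -0.472, 0.526]
contact_force: [-1.8, 1.2, 4.9]
gripper_width: 0.215
```

>>> servo_tool(twist=[[0, 0, 0], [0, 0, 0], [0, 0, 0], [0, 0, 0]], xyz=[[0, 0, 0], [0, 0, 0], [0, 0, 0], [0, 0, 0]], fingers=[0.5, 0.5, 0.5, 0.5])

```text
time: 11.05
tool_pos: [0.5433, -0.1805, 0.0526]
tool_rot: [-0.472, -0.526, -0.472, 0.526]
contact_force: [0.2, -0.8, 0.3]
gripper_width: 0.501
```

```bash
python3 - <<'E'
from h import *
st=manip.state(); print(st["time"],st["tool_pos"],st["contact_force"])
im=vision.grab_frame("wrist"); C=cam("wrist",st)
save(cv2.resize(im[90:340,120:400],None,fx=2.5,fy=2.5,interpolation=cv2.INTER_CUBIC),"w10.png")
im=vision.grab_frame("scene"); save(cv2.resize(im[130:210,270:350],None,fx=7,fy=7,interpolation=cv2.INTER_CUBIC),"s10.png")
E
```

```text
11.05 [ 0.54329239 -0.18054226  0.05264166] [ 0.24122127 -0.79888662  0.3139684 ]
```

View pics/s10.png

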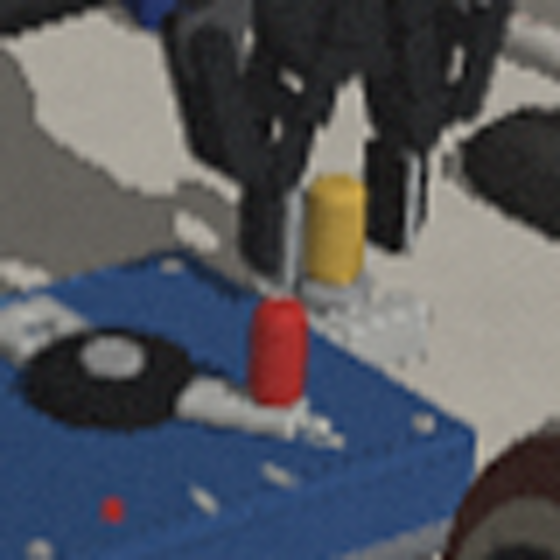

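View pics/w10.png

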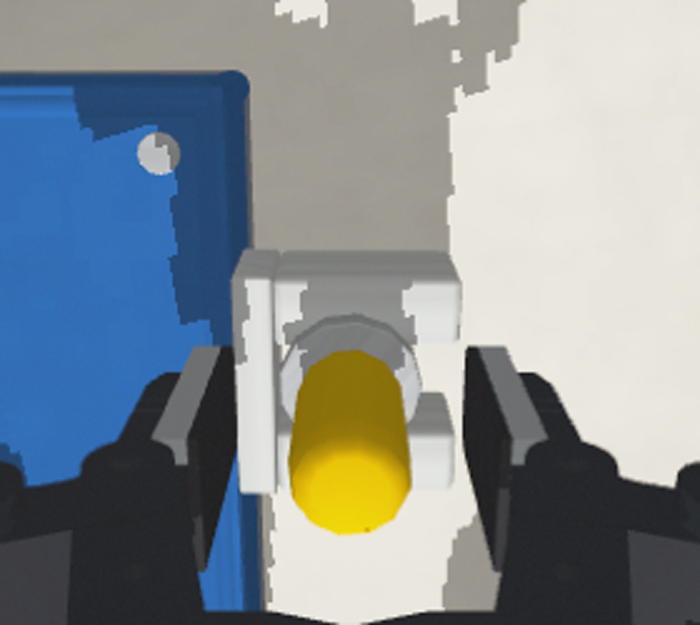

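>>> servo_tool(twist=[[0, 0, 0], [0, 0, 0], [0, 0, 0], [0, 0, 0], [0, 0, 0], [0, 0, 0], [0, 0, 0], [0, 0, 0]], xyz=[[0, 0, 1], [0, 0, 2.5], [0, 0, 3], [0, 0, 3], [-2, 2.8, 0], [-2, 2.8, 0], [-2, 2.8, 0], [0, 0, 0]], fingers=[0.5, 0.5, 0.5, 0.5, 0.6, 0.6, 0.6, 0.6])

```text
time: 12.15
tool_pos: [0.4827, -0.0953, 0.1483]
tool_rot: [0.473, 0.526, 0.472, -0.526]
contact_force: [0.3, 0.0, 0.7]
gripper_width: 0.599
```

```bash
python3 look.py w11.png .4822,-.0966,.09 .5318,-.0718,.062 .5395,-.1805,.086; python3 - <<'E'
from h import *
im=vision.grab_frame("top"); save(cv2.resize(im[130:280,220:420],None,fx=4,fy=4,interpolation=cv2.INTER_CUBIC),"t11.png")
im=vision.grab_frame("scene"); save(cv2.resize(im[120:280,200:420],None,fx=3.5,fy=3.5,interpolation=cv2.INTER_CUBIC),"s11.png")
E
```

```text
12.15 [ 0.4827 -0.0953  0.1483] [0.3 0.  0.7] 0.5993630826270392
[[261.4 205. ]
 [217.8 127.4]
 [389.3  99.5]]
[([376.2, 95.0, 54.8, 39.9], 0.88)]
[([260.9, 195.6, 27.9, 28.5], 0.57)]
```

View pics/w11.png

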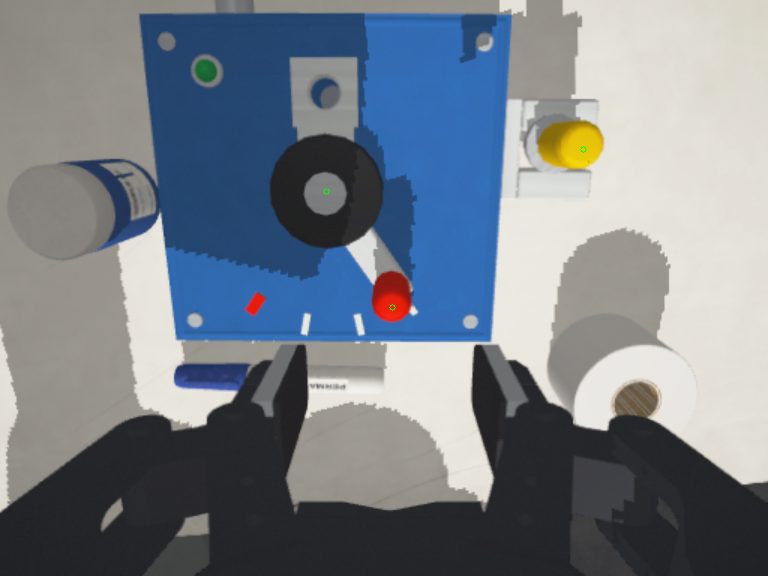

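View pics/s11.png

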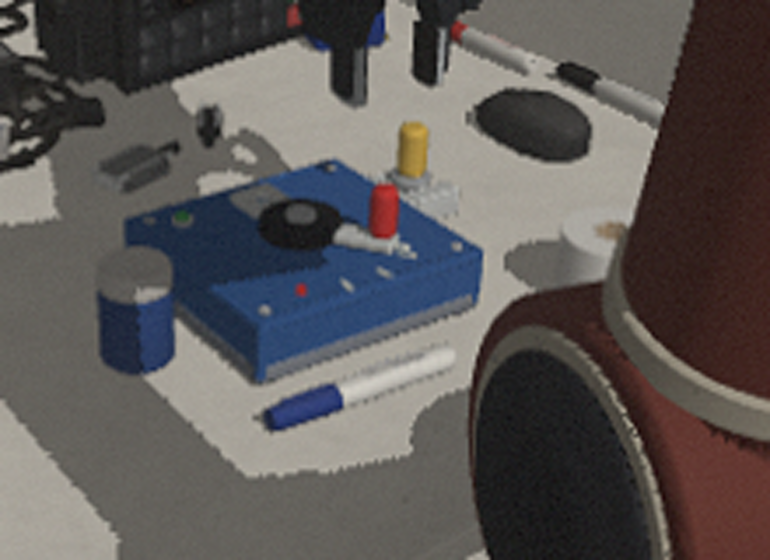

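>>> servo_tool(twist=[[0, 0, 0], [0, 0, 0], [0, 0, 0], [0, 0, 0], [0, 0, 0], [0, 0, 0]], xyz=[[-0.05, -0.1, -2.5], [0, 0, -2.5], [0, 0, -2], [0, 0, -1.6], [0, 0, 0], [0, 0, 0]], fingers=[0.55, 0.5, 0.5, 0.5, 0.5, 0.5])

```text
time: 13.15
tool_pos: [0.4835, -0.0979, 0.0626]
tool_rot: [0.473, 0.527, 0.472, -0.526]
contact_force: [-0.4, 0.7, 0.4]
gripper_width: 0.495
```

```bash
python3 look.py w12.png .4822,-.0966,.09
```

```text
13.15 [ 0.4835 -0.0979  0.0626] [-0.4  0.7  0.4] 0.4947502612798874
[[256.3 278.3]]
[([438.7, 98.2, 106.8, 58.1], 0.8)]
[([256.1, 256.9, 42.9, 62.1], 0.79)]
```

View pics/w12.png

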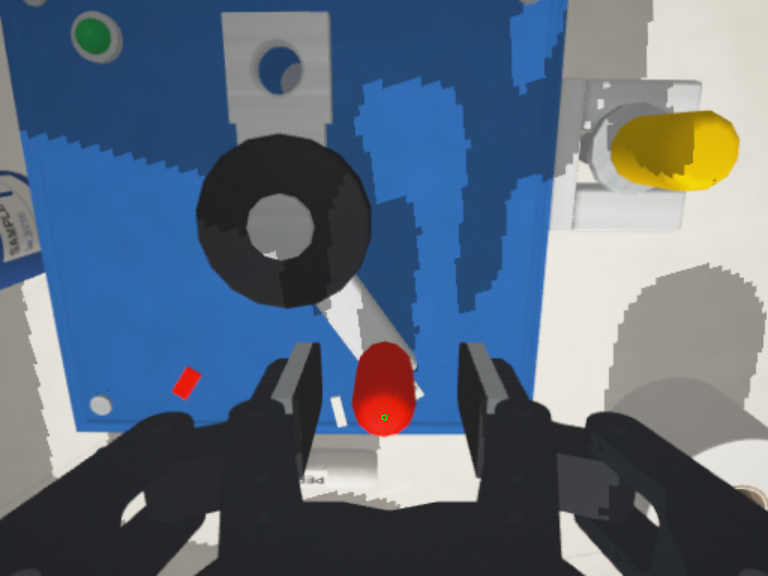

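>>> servo_tool(twist=[[0, 0, 0], [0, 0, 0], [0, 0, 0], [0, 0, 0], [0, 0, 0]], xyz=[[0, 0, 0], [0, 0, 0], [0, 0, 0], [0, 0, 0], [0, 0, 0]], fingers=[0.1, 0.1, 0.1, 0.1, 0.1])

```text
time: 13.92
tool_pos: [0.4833, -0.0965, 0.0627]
tool_rot: [0.472, 0.527, 0.473, -0.526]
contact_force: [0.1, 5.8, 4.5]
gripper_width: 0.184
```

```bash
python3 - <<'E'
import numpy as np
b=np.pi+.492
p=[.055*np.array([np.cos(b-d),np.sin(b-d)]) for d in np.arange(0,1.21,.1)]
print(np.array(p).round(4)*100); print((np.diff(p,axis=0)*100).round(3))
E
```

```text
[[-4.85 -2.6 ]
 [-5.08 -2.1 ]
 [-5.27 -1.58]
 [-5.4  -1.05]
 [-5.48 -0.51]
 [-5.5   0.04]
 [-5.47  0.59]
 [-5.38  1.14]
 [-5.24  1.67]
 [-5.05  2.18]
 [-4.81  2.68]
 [-4.51  3.14]
 [-4.18  3.58]]
[[-0.235  0.497]
 [-0.184  0.518]
 [-0.132  0.534]
 [-0.078  0.544]
 [-0.023  0.549]
 [ 0.032  0.549]
 [ 0.087  0.543]
 [ 0.14   0.532]
 [ 0.193  0.515]
 [ 0.243  0.493]
 [ 0.291  0.466]
 [ 0.336  0.435]]
```

>>> servo_tool(twist=[[0, 0, 0], [0, 0, 0], [0, 0, 0], [0, 0, 0], [0, 0, 0]], xyz=[[-0.24, 0.5, 0], [-0.18, 0.52, 0], [-0.13, 0.53, 0], [-0.08, 0.54, 0], [-0.02, 0.55, 0]], fingers=[0.1, 0.1, 0.1, 0.1, 0.1])

```text
time: 14.55
tool_pos: [0.4768, -0.072, 0.0627]
tool_rot: [-0.473, -0.526, -0.471, 0.527]
contact_force: [-0.4, -7.5, 4.6]
gripper_width: 0.188
```

>>> servo_tool(twist=[[0, 0, 0], [0, 0, 0], [0, 0, 0], [0, 0, 0], [0, 0, 0], [0, 0, 0], [0, 0, 0], [0, 0, 0]], xyz=[[0.03, 0.55, 0], [0.09, 0.54, 0], [0.14, 0.53, 0], [0.19, 0.52, 0], [0.24, 0.49, 0], [0.29, 0.47, 0], [0.34, 0.43, 0], [0, 0, 0]], fingers=[0.1, 0.1, 0.1, 0.1, 0.1, 0.1, 0.1, 0.1])

```text
time: 15.55
tool_pos: [0.489, -0.0358, 0.0626]
tool_rot: [-0.472, -0.525, -0.473, 0.527]
contact_force: [-5.1, -3.0, 9.3]
gripper_width: 0.184
```

```bash
python3 look.py w13.png; python3 - <<'E'
from h import *
im=vision.grab_frame("scene"); save(cv2.resize(im[120:280,200:420],None,fx=3.5,fy=3.5,interpolation=cv2.INTER_CUBIC),"s13.png")
st=manip.state();d=st["tool_pos"][:2]-[.5318,-.0718];print(st["tool_pos"],np.pi+.492-np.arctan2(d[1],d[0])%(2*np.pi),np.linalg.norm(d),st["contact_force"])
E
```

```text
15.55 [ 0.489  -0.0358  0.0626] [-5.1 -3.   9.3] 0.1836994904051819
[]
[([260.1, 257.2, 38.1, 60.0], 0.84)]
[ 0.48893216 -0.03596281  0.0626348 ] 1.1883055347584524 0.055874460421305096 [-4.84775809 -3.91029749  9.76013125]
```

View pics/w13.png

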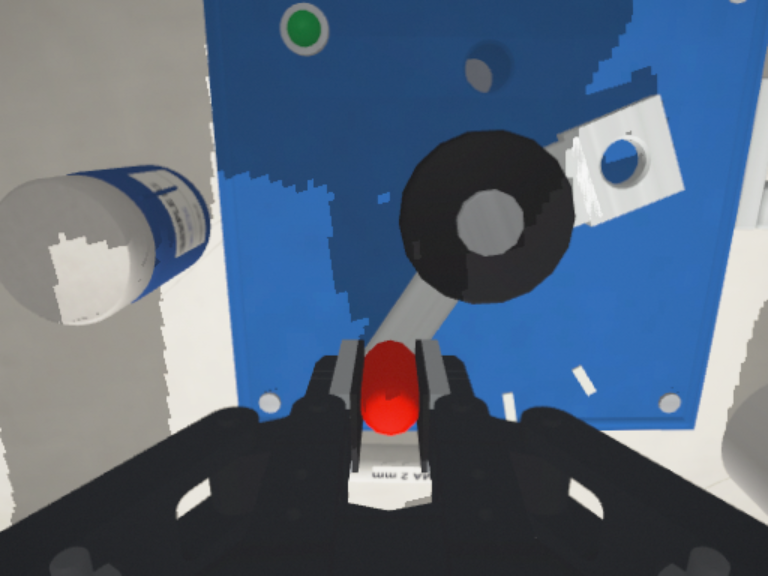

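View pics/s13.png

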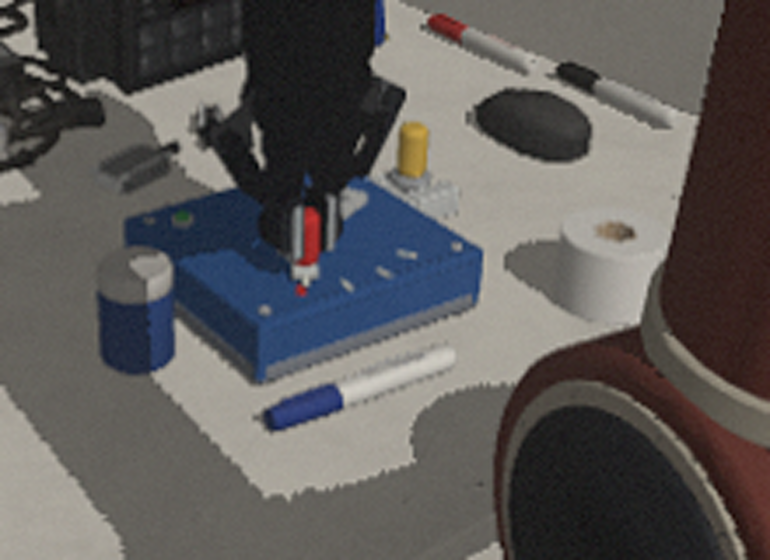

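>>> servo_tool(twist=[[0, 0, 0], [0, 0, 0], [0, 0, 0], [0, 0, 0]], xyz=[[0, 0, 0], [0, 0, 0], [0, 0, 0], [0, 0, 0]], fingers=[0.1, 0.1, 0.1, 0.1])

```text
time: 16.25
tool_pos: [0.4889, -0.036, 0.0626]
tool_rot: [-0.472, -0.525, -0.473, 0.527]
contact_force: [-5.2, -2.2, 9.5]
gripper_width: 0.187
```

```bash
python3 - <<'E'
from h import *
st=manip.state();d=st["tool_pos"][:2]-[.5318,-.0718];print(st["time"],st["tool_pos"],np.pi+.492-np.arctan2(d[1],d[0])%(2*np.pi),st["contact_force"],np.abs(st["joint_vel"]).max())
im=vision.grab_frame("top"); save(cv2.resize(im[130:280,220:420],None,fx=4,fy=4,interpolation=cv2.INTER_CUBIC),"t14.png")
C=cam("wrist",st); im=vision.grab_frame("wrist")
# tab hole centre vs dial angle, tab top z~.05
for a in(1.05,1.2,1.35):
    th=-.108-a; print(a,(1.5*proj(C,[[.5318+.045*np.cos(th),-.0718+.045*np.sin(th),.052]])).round(0))
E
```

```text
16.25 [ 0.48891536 -0.03598703  0.06263288] 1.1877800306852784 [-5.1888719  -2.24062989  9.50400657] 0.0016832833422971152
1.05 [[622. 140.]]
1.2 [[629. 161.]]
1.35 [[633. 183.]]
```

View pics/t14.png

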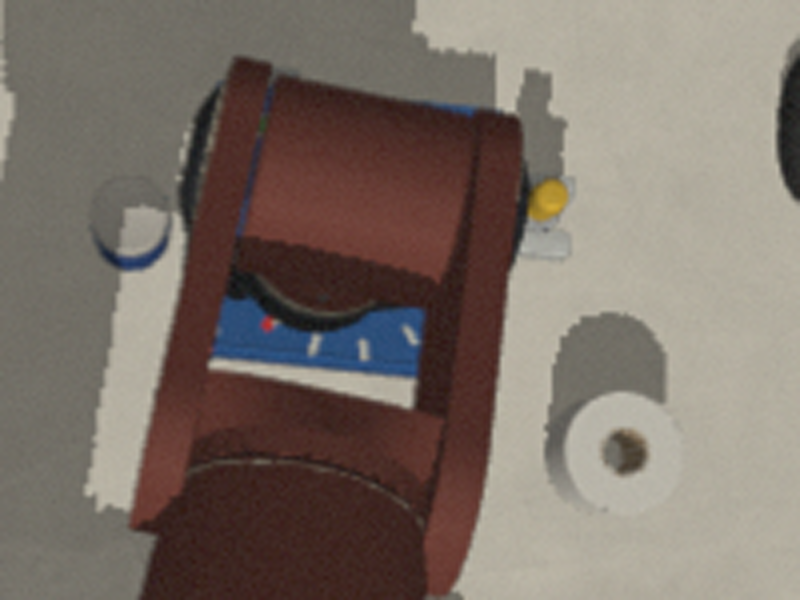

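```bash
python3 -c "
from plant import job;print(job.job_done())"
```

```text
the job is handed in; nothing more can be done
None
```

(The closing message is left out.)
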